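Dip the basting brush in the espresso cup

TASK

Take the basting brush out of its steel stand, dip its bristles well down into the small espresso cup (not into the tall mug), then hang the brush back upright in its stand and let go. Leave the cup and the mug standing where they are.

Things in the scene. Friction and masses are not known exactly. Their poses are not given: they have to be found in the camera images.
- brush_grip (a point): Basting brush, loose, hanging upright in the stand, bristles down; 141 mm long, 70 g. This point: middle of its round wooden handle (18 mm across), 105 mm above the bristles' lower end, 36 mm below the top; the handle's straight part reaches from 30 mm below it to 25 mm above. A flat steel drip collar, 50 mm across, lies 45 to 49 mm below it. z up along the brush; alike all round.
- brush_tip (a point): Lower end of the brush's bristles, on its axis, 105 mm below the handle's middle. Black bristle head 20 mm across and 42 mm long, steel ferrule above it 19 mm across; the collar's underside is 56 mm above this point. Hanging in the stand, it is 10 mm above the worktop. z up along the brush.
- cup_mouth (a point): Small white espresso cup with a handle, 64 mm across, 50 mm high, loose, on the worktop. This point: centre of its open mouth at rim height; z up, the cup's handle points to -y. The opening is about 50 mm across at the rim and narrows downward: 40 mm at 15 mm and 36 mm at 22 mm below the rim; inner floor about 42 mm below the rim.
- mug_mouth (a point): Taller white mug with a handle, 78 mm across, 97 mm high, loose, not to be used. This point: centre of its open mouth at rim height. Cup and mug stand in either order.
- stand_mouth (a point): Steel stand, fixed: round foot 84 mm across, upright tube 48 mm across with its rim 66 mm above the worktop. This point: centre of the tube's mouth at rim height; z up. The hole is 39 mm across, 57 mm deep. The brush hangs in it, its collar resting on the rim, handle's middle 49 mm above this point, with about 9 mm play sideways.
Things that resemble listed ones, but are neither listed nor needed, are in the scene too. Leave any turquoise look-alike of the part that bears stand_mouth alone. What is shaped like the part that bears brush_grip but green is not meant.

How it is judged:
On the way, in this order (a step that is already met when the one before it is completed fails the run):
1. the brush is held clear above its stand (z of brush_tip in the frame of stand_mouth above 0.005 m and contact force between the fingers and brush above 0.5 N), for 0.1 s.
2. the held brush's bristles are at least 15 mm below the rim of the espresso cup, within its mouth (horizontal distance between brush_tip and cup_mouth below 0.022 m and z of brush_tip in the frame of cup_mouth below -0.015 m and contact force between the fingers and brush above 0.5 N), for 0.2 s.
At the end, for the whole second after the job is handed in: The brush hangs released in its stand, within 10 degrees of upright, handle's middle 40 to 56 mm above the rim, lower end within 12 mm and handle's middle within 16 mm of the stand's axis; cup and mug upright within 10 degrees, each within 30 mm of where it was (horizontal distance between brush_tip and stand_mouth below 0.012 m and horizontal distance between brush_grip and stand_mouth below 0.016 m and z of brush_grip in the frame of stand_mouth between 0.04 and 0.056 m and angle between each of brush_grip, cup_mouth, mug_mouth's own z axis and vertical below 0.17 rad and distance of each of cup_mouth, mug_mouth from where it was at the start of the episode below 0.03 m); the robot touches nothing.
It fails at once if the brush is dipped into the mug (horizontal distance between brush_tip and mug_mouth below 0.035 m and z of brush_tip in the frame of mug_mouth below -0.005 m).
It fails at once if the cup or the mug is tipped over (angle between any of cup_mouth, mug_mouth's own z axis and vertical above 0.5 rad).
It also fails if it takes over 54 s, if anything falls off the work surface, if the arm or the gripper's body presses on something with over 40 N, if the wrist force passes 120 N, or if a joint passes its speed limit or range.

ROBOT

A 7-joint arm with a two-finger parallel gripper is mounted at the origin on a cart in front of the work surface, level with it; the furniture and walls round the work are solid. World frame = base frame: x ahead of the robot, y to its left, z up, the work surface at z = 0. Lengths are in m, angles in rad, forces in N, time in s.
With the tool pointing down it reaches from about 0.35 to 0.775 m from the base axis. Payload 3.1 kg.
Tool frame: the origin (TCP) lies at the very end of the fingers, on their centre line; the grasp point (between the pads) lies grip_point_offset behind it (grip_point_offset is the distance from the TCP to the grasp point, in m); z points along the fingers, y is the line along which they close (so a half turn about z gives the same grasp; the last joint's range is limited). The gripper opens to 85 mm and grips with 20 to 120 N. Pads are 22 mm wide; open, the fingers measure 114 mm over their backs; the gripper's body (76 mm by 85 mm) begins 54 mm behind the grasp point. The pads swing forward as they close: fully open they stand 13 mm farther back than shut.
Start: joints at [-1.23, 0.311, 0.014, 1.512, -0.004, 1.319, -0.027], TCP at [0.205, 0.51, 0.231] pointing down, gripper open.
Joint ranges: [-2.7, 2.7], [-0.3, 1.91], [-1.27, 1.3], [0.12, 2.57], [-1.44, 4.58], [0.2, 2.03], [-3.05, 3.05]. Speed limits (rad/s): [2.79, 2.79, 3.14, 3.14, 3.14, 3.14, 3.14].

INTERFACE

Orientations are given as a unit quaternion [w, x, y, z].
In Python, from station import * gives the robot as it stands.
- The arm moves only by the tool arm_command, never from a script. Its argument "rows" is a list of rows, each a list of 5 numbers: the shift along the tool's x, y, z in mm, then the turn about the tool's z in degrees, then the closure, from 0 (fully open) to 1 (shut). In form: [[tx, ty, tz, twist, grip], ...]. A call has 1 to 10 rows; each row is the pose to reach, as a shift and turn from the pose commanded when the call began, along the tool's axes at that moment; what a row does not reach only later rows make up. A row lasts 1/10 s, in which the tool goes at most 50 mm and 8.59 degrees, less where a joint would pass 70% of its speed; a pose out of reach is approached as far as the arm can. A call with a gripper value outside its range is refused whole. The fingers move at their own pace and stop on an object; "force" is the grip in N (left out, the last holds). Time passes only in rows, so rows that repeat a pose let the fingers close. It gives the time, the measured TCP pose, the force, the opening and the grip force at its end, in the units of the state.
- get_state(): the state, without advancing time (a new reading comes with each control period).
- grab_frame(name): name is "side" or "top" or "wrist"; returns a dict with "image" (384x512x3 uint8, blue, green, red), "mtx" (3x3 intrinsics, pixels), "extrinsics" (4x4, takes a point from world to camera coordinates). Camera axes: x right, y down, z forward; pixel columns grow to the right and rows downward; lengths in m; the calibration is good to about 2 mm. The wrist camera is an equidistant fisheye: a pixel r from the principal point sees the ray r / f radians off the axis. A picture is of the moment at which its call begins. There is no depth.
- finish_job(): hands the job in; it is judged then, once.
The state is a dict: "time_s": time; "qpos": joint angles; "qvel": joint speeds; "joint_torque": joint torques, N m; "tool_pos": TCP position; "ee_rot": TCP orientation; "force": force on the tool from outside, world axes, zero at the start; "wrist_torque": the same for the moment, N m; "gripper_width": finger opening in m; "finger_force": force on a finger pad.
Only numpy, scipy, OpenCV 4.12 (cv2) and the standard library are available. Lean on these libraries where they do the work, as an engineer would, in place of code of your own. Each camera call takes 0.05 s, during which the arm holds its last target. There are 200 camera calls.

## Working session

There is one attempt and no reset: what is moved stays moved. The work goes in short steps, Python scripts to look and compute and a tool call to move; the robot and the scene stay as the last step left them, time stands still between calls to the robot, and variables do not carry over. Pictures are saved under pics/ and viewed, at most 10 in all, crops included, and the job is handed in when it is done.

Besides the shell and the picture viewer there is one more tool, called after "Call:" as name(argument=value, ...) on one line, values as JSON. arm_command: Moves the arm, as the interface text tells. Its arguments: {"type":"object","properties":{"rows":{"type":"array","items":{"type":"array","items":{"type":"number"}}},"force":{"type":"number"}},"required":["rows"]}

```bash
mkdir -p pics
cat > h.py <<'E'
from station import *
import numpy as np, cv2
def grab(n,save=None):
    f=grab_frame(n)
    if save: cv2.imwrite('pics/'+save,f['image'])
    return f
def ray(f,u,v):
    K=np.array(f['mtx']);E=np.array(f['extrinsics'])
    d=np.linalg.inv(K)@[u,v,1]; R=E[:3,:3]
    return -R.T@E[:3,3], R.T@d
def onz(f,u,v,z):
    c,d=ray(f,u,v); return c+d*(z-c[2])/d[2]
def proj(f,p):
    K=np.array(f['mtx']);E=np.array(f['extrinsics']); q=K@(E[:3,:3]@np.array(p)+E[:3,3]); return q[:2]/q[2]
E
python3 - <<'E'
from h import *
a=grab('top','top.png');b=grab('side','side.png')
for f in(a,b): print(np.round(f['mtx'],1).tolist(),np.round(f['extrinsics'],3).tolist())
cv2.imwrite('pics/both.png',cv2.resize(np.vstack([a['image'],b['image']]),(400,600)) if 0 else cv2.resize(np.hstack([a['image'],b['image']]),(800,300)))
s=get_state();print(s['tool_pos'],s['ee_rot'],s['gripper_width'],s['time_s'])
import station;print([n for n in dir(station) if not n.startswith('_')])
try: print(grip_point_offset)
except Exception as e: print(e)
E
```

```text
[[360.3, 0.0, 250.5], [0.0, 360.3, 193.3], [0.0, 0.0, 1.0]] [[-0.016, -1.0, -0.022, 0.074], [-0.996, 0.018, -0.083, 0.459], [0.084, 0.02, -0.996, 1.056], [0.0, 0.0, 0.0, 1.0]]
[[409.5, 0.0, 259.2], [0.0, 409.5, 190.7], [0.0, 0.0, 1.0]] [[0.995, -0.096, 0.016, -0.415], [-0.038, -0.533, -0.845, 0.136], [0.089, 0.841, -0.534, 0.89], [0.0, 0.0, 0.0, 1.0]]
[0.20515578 0.50960197 0.2303032 ] [-1.74742979e-04  1.90197768e-01  9.81745207e-01 -1.06174942e-03] 0.08592594215455548 0.1
['MotionError', 'finish_job', 'get_state', 'grab_frame', 'grip_point_offset']
0.0187
```

View pics/top.png

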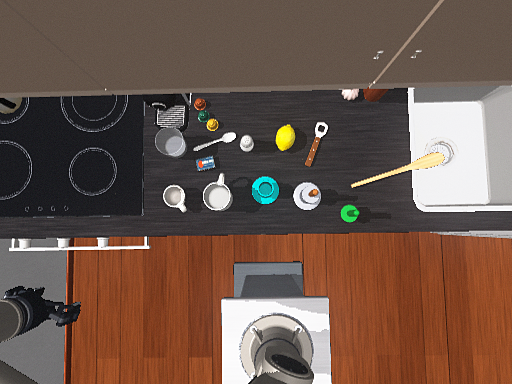

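View pics/side.png

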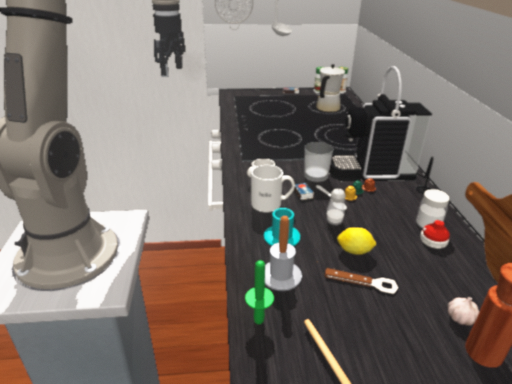

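Top view: candidates for the brush are the brown-handled one in the steel stand (307,195) and the green one (349,213). The brown and steel one fits. The turquoise stand (265,190) is the look-alike. For the cup, (174,195) is smaller and (217,195) is the larger, taller mug. I'll confirm with an enlarged crop.

Run:
```python
from h import *
a=cv2.imread('pics/top.png');b=cv2.imread('pics/side.png')
A=cv2.resize(a[165:225,150:370],None,fx=3.6,fy=3.6,interpolation=cv2.INTER_CUBIC)[:, :792]
B=cv2.resize(b[150:300,220:330],None,fx=2.4,fy=2.4,interpolation=cv2.INTER_CUBIC)
c=np.zeros((A.shape[0]+B.shape[0],A.shape[1],3),np.uint8);c[:A.shape[0]]=A;c[A.shape[0]:,:B.shape[1]]=B
print(c.shape);cv2.imwrite('pics/crop.png',c)
```

```text
(576, 792, 3)
```

View pics/crop.png

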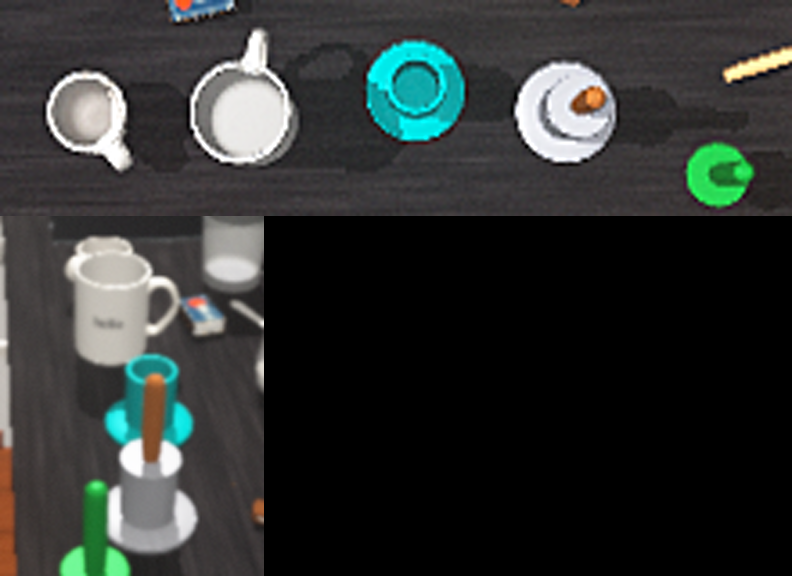

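The crop confirms it: brown-handled brush in the steel stand at top (315,192), the small cup at (174,195) and the mug at (217,195).

Run:
```python
from h import *
a=grab('top');b=grab('side')
im=a['image'];hsv=cv2.cvtColor(im,cv2.COLOR_BGR2HSV)
def comp(f,mask,box,name):
    m=np.zeros(mask.shape,np.uint8);x0,y0,x1,y1=box;m[y0:y1,x0:x1]=mask[y0:y1,x0:x1]
    n,l,s,c=cv2.connectedComponentsWithStats(m);k=1+np.argmax(s[1:,4]);cs,_=cv2.findContours((l==k).astype(np.uint8),0,1)
    cn=max(cs,key=len);e=cv2.minEnclosingCircle(cn);print(name,s[k],c[k].round(1),'circ',np.round(e[0],1),round(e[1],1));return l==k,cn
lg=((hsv[...,1]<60)&(hsv[...,2]>90)).astype(np.uint8)
foot,cn=comp(a,((hsv[...,2]>90)).astype(np.uint8),(285,175,332,218),'foot')
e=cv2.fitEllipse(cn);print(e,'foot',onz(a,*e[0],.004))
br=((hsv[...,1]>110)&(hsv[...,0]<20)&(hsv[...,2]>60)).astype(np.uint8)
m,_=comp(a,br,(295,180,330,210),'brown')
ys,xs=np.nonzero(m);print(list(zip(xs,ys,im[ys,xs].tolist()))[:0])
cup,cc=comp(a,(lg),(155,180,195,218),'cup')
# outer rim, excluding handle: opening of mask then ellipse
for nm,box,z in(('cup',(158,180,192,218),.05),('mug',(198,172,238,215),.097)):
    m,cn=comp(a,lg,box,nm)
    f=np.zeros(m.shape,np.uint8);cv2.drawContours(f,[cn],-1,1,-1)
    f=cv2.morphologyEx(f,cv2.MORPH_OPEN,cv2.getStructuringElement(cv2.MORPH_ELLIPSE,(13,13)))
    c2=max(cv2.findContours(f,0,1)[0],key=len);e=cv2.fitEllipse(c2);print(nm,e,onz(a,*e[0],z))
# side brown
h2=cv2.cvtColor(b['image'],cv2.COLOR_BGR2HSV);br2=((h2[...,1]>110)&(h2[...,0]<20)&(h2[...,2]>50)).astype(np.uint8)
m2,c=comp(b,br2,(270,205,300,265),'brown side')
ys,xs=np.nonzero(m2)
for y in range(ys.min(),ys.max()+1,5): print(y,xs[ys==y].min(),xs[ys==y].max())
for y in range(180,205): 
    xx=np.nonzero(m[0:0]) 
mm,_=comp(a,br,(295,180,330,210),'brown')
ys,xs=np.nonzero(mm)
for y in np.unique(ys): print(y,xs[ys==y].min(),xs[ys==y].max())
```

```text
foot [293 182  28  28 619] [306.6 195.6] circ [306.7 195.6] 14.1
((306.6562805175781, 195.5797119140625), (27.023719787597656, 27.473766326904297), 159.44503784179688) foot [ 0.45157804 -0.10275112  0.004     ]
brown [309 189   9   7  47] [313.3 192.3] circ [313.  192.5] 4.7
[]
cup [163 184  24  29 452] [174.5 197. ] circ [175.5 199. ] 15.3
cup [163 184  24  29 452] [174.5 197. ] circ [175.5 199. ] 15.3
cup ((173.67672729492188, 195.81222534179688), (21.03359031677246, 22.598115921020508), 149.94383239746094) [0.45428752 0.28967293 0.05      ]
mug [203 173  30  38 730] [217.3 194.9] circ [218.5 191.5] 19.0
mug ((216.97105407714844, 196.0570068359375), (27.554168701171875, 29.92717170715332), 137.2216339111328) [0.44769189 0.15789915 0.097     ]
brown side [280 216   8  36 249] [283.3 233. ] circ [283.5 233.5] 17.7
216 283 286
221 281 287
226 280 287
231 280 287
236 280 287
241 280 286
246 280 285
251 281 284
brown [309 189   9   7  47] [313.3 192.3] circ [313.  192.5] 4.7
189 314 316
190 312 317
191 311 317
192 310 317
193 309 317
194 309 316
195 309 314
```

Run:
```python
from h import *
a=grab('top');b=grab('side')
print('top cap from top view',onz(a,314,191.6,.149), 'bottom of handle',onz(a,310.2,194,.085))
for u,v,n in((284.2,216.5,'top'),(283.6,231,'mid'),(282.7,251,'low')):
    c,d=ray(b,u,v)
    for y in(-.1,-.11): t=(y-c[1])/d[1]; print(n,(c+d*t).round(4))
for p in((.4516,-.1028,.151),(.4516,-.1028,.115),(.4516,-.1028,.07),(.4516,-.1028,0.)): print(p,proj(a,p).round(1),proj(b,p).round(1))
# side foot centre
print(proj(b,(.454,.29,.05)),proj(b,(.448,.158,.097)))
s=get_state();q=s['ee_rot'];from scipy.spatial.transform import Rotation as R
M=R.from_quat([*q[1:],q[0]]).as_matrix();print(M.round(3))
t=np.array([.455,-.106,.231]);print('shift mm',(M.T@(t-s['tool_pos'])*1000).round(1))
```

```text
top cap from top view [ 0.45086221 -0.1025946   0.149     ] bottom of handle [ 0.44978459 -0.10179016  0.085     ]
top [ 0.4517 -0.1     0.1461]
top [ 0.4499 -0.11    0.1534]
mid [ 0.4522 -0.1     0.1117]
mid [ 0.4504 -0.11    0.1196]
low [ 0.4528 -0.1     0.0616]
low [ 0.451  -0.11    0.0703]
(0.4516, -0.1028, 0.151) [314.2 191.3] [284.5 215.2]
(0.4516, -0.1028, 0.115) [312.1 192.4] [283.6 230.6]
(0.4516, -0.1028, 0.07) [309.8 193.8] [282.5 248.7]
(0.4516, -0.1028, 0.0) [306.5 195.7] [280.9 274.8]
[262.86266114 162.71819885] [266.36745236 171.44787385]
[[-0.928  0.373 -0.   ]
 [ 0.373  0.928 -0.001]
 [-0.    -0.001 -1.   ]]
shift mm [-4.617e+02 -4.782e+02  3.000e-01]
```

Call:
arm_command(rows=[[-46,-48,0,-4,0],[-92,-95,0,-8,0],[-137,-143,0,-12,0],[-183,-191,0,-16,0],[-229,-238,0,-22,0],[-229,-238,0,-22,0]], force=40)

```text
time_s: 0.9
tool_pos: [0.318, 0.23, 0.2315]
ee_rot: [0.0, -0.002, 1.0, 0.0]
force: [0.5, -0.4, 1.2]
gripper_width: 0.0852
finger_force: 0.0
```

```bash
cat >> h.py <<'E'
from scipy.spatial.transform import Rotation as R
def shift(t):
    s=get_state();q=s['ee_rot'];M=R.from_quat([*q[1:],q[0]]).as_matrix()
    print(round(s['time_s'],2),s['tool_pos'].round(4),M.round(3)[:2,:2].tolist(),'shift',(M.T@(np.array(t)-s['tool_pos'])*1000).round(1),'w',round(s['gripper_width'],4),'F',s['finger_force'],np.round(s['force'],1))
E
python3 -c "
from h import *
shift((.4515,-.103,.231))"
```

```text
0.9 [0.318  0.23   0.2315] [[-1.0, -0.003], [-0.003, 1.0]] shift [-1.324e+02 -3.334e+02  3.000e-01] w 0.0852 F 0.0 [ 0.5 -0.4  1.2]
```

Call:
arm_command(rows=[[-18,-44,0,0,0],[-35,-87,0,0,0],[-53,-131,0,0,0],[-71,-175,0,0,0],[-89,-219,0,0,0],[-106,-262,0,0,0],[-124,-306,0,0,0],[-124,-306,0,0,0],[-124,-306,0,0,0],[-124,-306,0,0,0]])

```text
time_s: 1.9
tool_pos: [0.4417, -0.0725, 0.2311]
ee_rot: [-0.0, -0.002, 1.0, 0.001]
force: [-0.3, -0.0, -0.0]
gripper_width: 0.0853
finger_force: 0.0
```

```bash
python3 -c "
from h import *
shift((.4515,-.103,.100))"
```

```text
1.9 [ 0.4417 -0.0725  0.2311] [[-1.0, -0.003], [-0.003, 1.0]] shift [ -9.8 -30.7 131. ] w 0.0853 F 0.0 [-0.3 -0.  -0. ]
```

Call:
arm_command(rows=[[-10,-31,0,0,0],[-10,-31,0,0,0],[-10,-31,0,0,0],[-10,-31,20,0,0],[-10,-31,40,0,0],[-10,-31,40,0,0],[-10,-31,40,0,0],[-10,-31,40,0,0]])

```text
time_s: 2.7
tool_pos: [0.4528, -0.1042, 0.1924]
ee_rot: [0.001, -0.001, 1.0, 0.0]
force: [0.3, -0.7, -0.1]
gripper_width: 0.0854
finger_force: 0.0
```

Run:
```python
from h import *
shift((.4515,-.103,.098))
f=grab('wrist','w1.png'); g=grab('side')
cv2.imwrite('pics/w1s.png',np.hstack([cv2.resize(f['image'],(400,300)),cv2.resize(g['image'][140:300,200:400],(400,300))]))
```

```text
2.7 [ 0.4528 -0.1042  0.1924] [[-1.0, -0.003], [-0.003, 1.0]] shift [ 1.5  1.2 94.4] w 0.0854 F 0.0 [ 0.3 -0.7 -0.1]
```

View pics/w1s.png

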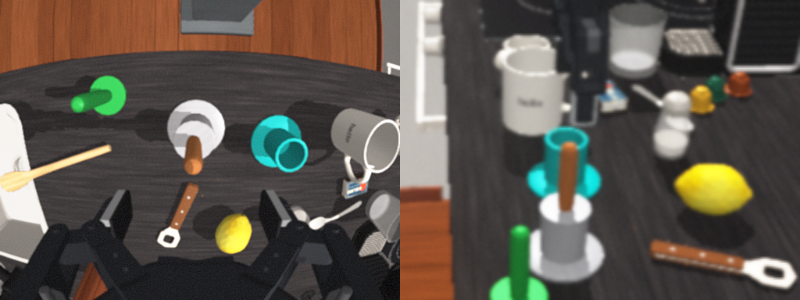

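Run:
```python
from h import *
f=grab('wrist');g=grab('side')
def pf(f,p):
    K=np.array(f['mtx']);E=np.array(f['extrinsics']);q=E[:3,:3]@np.array(p)+E[:3,3];r=np.hypot(*q[:2]);th=np.arctan2(r,q[2]);return np.array([K[0,2],K[1,2]])+K[0,0]*th*q[:2]/r
s=400/512
for p in((.4515,-.103,.151),(.4515,-.103,.115),(.4515,-.103,.07),(.4515,-.103,.0),get_state()['tool_pos']): print(p,(pf(f,p)*s).round(1),(proj(g,p)).round(1))
print(proj(g,(.4528,-.061,.192)),proj(g,(.4528,-.147,.192)))
```

```text
(0.4515, -0.103, 0.151) [196.2 169.1] [284.5 215.3]
(0.4515, -0.103, 0.115) [196.1 154.8] [283.5 230.6]
(0.4515, -0.103, 0.07) [195.9 141.8] [282.5 248.8]
(0.4515, -0.103, 0.0) [195.7 128.1] [280.9 274.9]
[ 0.4525271  -0.10483543  0.1920433 ] [193.9 193.7] [286.3 197.4]
[282.91575077 184.77560581] [290.14641417 210.82656394]
```

Wrist view shows the brush handle centred between the fingers at about (194,165), which matches the projection. I'll descend and grasp.

Call:
arm_command(rows=[[1,0,20,0,0],[1,0,40,0,0],[1,0,60,0,0],[1,0,80,0,0],[1,0,94,0,0],[1,0,94,0,0],[1,0,94,0,0],[1,0,94,0,0]])

```text
time_s: 3.7
tool_pos: [0.452, -0.1051, 0.0984]
ee_rot: [0.001, -0.001, 1.0, -0.0]
force: [0.6, -0.0, 1.0]
gripper_width: 0.0855
finger_force: 0.0
```

Call:
arm_command(rows=[[0,0,0,0,0.4],[0,0,0,0,0.6],[0,0,0,0,0.7],[0,0,0,0,0.8],[0,0,0,0,0.9],[0,0,0,0,1],[0,0,0,0,1],[0,0,0,0,1],[0,0,0,0,1],[0,0,0,0,1]], force=40)

```text
time_s: 4.7
tool_pos: [0.4509, -0.1049, 0.0973]
ee_rot: [-0.0, -0.001, 1.0, -0.0]
force: [-0.3, 0.5, -1.2]
gripper_width: 0.0171
finger_force: 39.8
```

Run:
```python
from h import *
shift((.4515,-.103,.098))
```

```text
4.7 [ 0.4509 -0.1049  0.0973] [[-1.0, -0.001], [-0.001, 1.0]] shift [-0.6  1.9 -0.7] w 0.0171 F 39.81332799419761 [-0.3  0.5 -1.2]
```

Call:
arm_command(rows=[[0,0,-10,0,1],[0,0,-25,0,1],[0,0,-45,0,1],[0,0,-65,0,1],[0,0,-85,0,1],[0,0,-105,0,1],[0,0,-125,0,1],[0,0,-150,0,1],[0,0,-150,0,1],[0,0,-150,0,1]])

```text
time_s: 5.7
tool_pos: [0.4511, -0.1049, 0.2478]
ee_rot: [0.001, -0.001, 1.0, 0.0]
force: [0.0, -0.8, -0.7]
gripper_width: 0.0168
finger_force: 39.8
```

Run:
```python
from h import *
shift((.454,.290,.26))
f=grab('side');
for p in((.451,-.104,.115+.15),(.451,-.104,.01+.15),(.451,-.104,.066+.15)): print(proj(f,p))
cv2.imwrite('pics/s2.png',cv2.resize(f['image'][100:300,200:370],(680,600*4//3*1),interpolation=2)[:600])
```

```text
5.7 [ 0.4511 -0.1049  0.2478] [[-1.0, -0.001], [-0.001, 1.0]] shift [ -3.3 394.9 -12.1] w 0.0168 F 39.76324489340186 [ 0.  -0.8 -0.7]
[287.49549954 161.5429046 ]
[284.50673918 211.67924689]
[286.04338108 185.90213694]
```

View pics/s2.png

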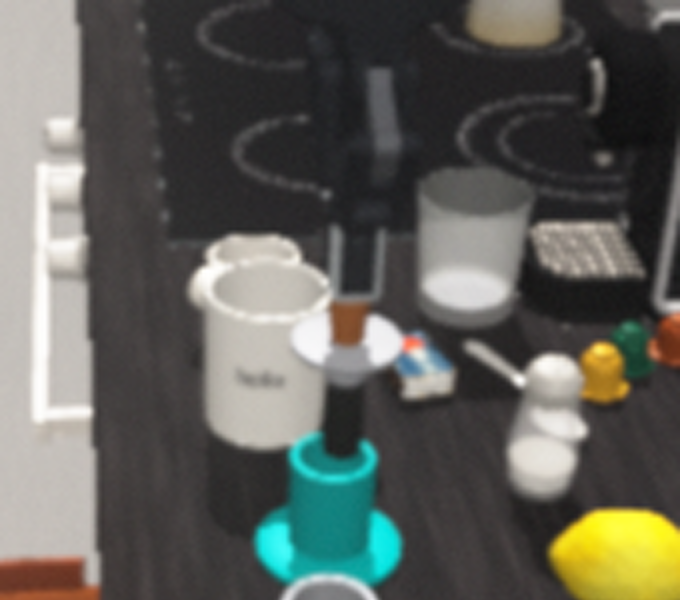

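Side view: the brush hangs upright below the fingers, tip at about (286,212) as predicted. Now I'll carry it above the cup.

Call:
arm_command(rows=[[0,20,0,0,1],[-1,55,0,0,1],[-1,90,0,0,1],[-1,130,0,0,1],[-2,170,0,0,1],[-2,210,0,0,1],[-2,250,0,0,1],[-3,290,0,0,1],[-3,330,0,0,1],[-3,360,0,0,1]])

```text
time_s: 6.75
tool_pos: [0.4519, 0.2579, 0.2455]
ee_rot: [-0.002, -0.002, 1.0, -0.0]
force: [-0.1, -0.1, -1.1]
gripper_width: 0.0173
finger_force: 39.8
```

Call:
arm_command(rows=[[0,20,0,0,1],[0,35,0,0,1],[0,35,0,0,1],[0,35,0,0,1],[0,35,0,0,1]])

```text
time_s: 7.25
tool_pos: [0.4542, 0.2878, 0.2475]
ee_rot: [0.0, 0.001, 1.0, -0.001]
force: [0.5, -0.7, 0.0]
gripper_width: 0.0172
finger_force: 39.8
```

Run:
```python
from h import *
shift((.4535,.290,.17))
f=grab('side');t=grab('top')
cv2.imwrite('pics/s3.png',np.hstack([cv2.resize(f['image'][90:240,210:310],(400,600),interpolation=2),cv2.resize(t['image'][160:235,150:200],(400,600),interpolation=2)]))
s=get_state()['tool_pos']; print(proj(f,s-[0,0,.087]),proj(f,(.4543,.2897,.05)),proj(t,(.4543,.2897,.05)))
```

```text
7.25 [0.4542 0.2878 0.2475] [[-1.0, 0.002], [0.002, 1.0]] shift [ 0.8  2.3 77.4] w 0.0172 F 39.77832656353712 [ 0.5 -0.7  0. ]
[263.80456207 126.286059  ] [262.98021176 162.76571807] [173.66749016 195.80811976]
```

View pics/s3.png

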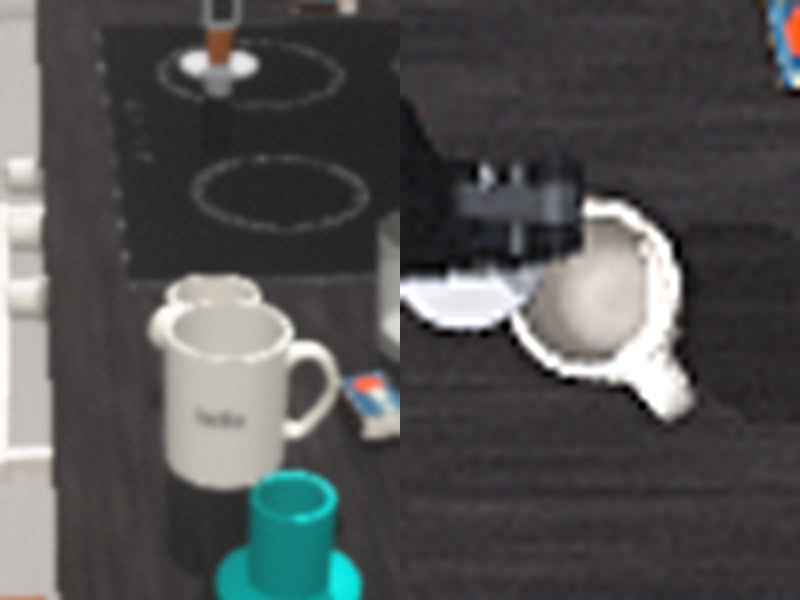

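Side view: bristles at about (264,127), above the cup rim centre (263,163). The top view puts the rim centre at about (174.4,196), so the brush is aligned to within about 2 mm. Now I'll dip.

Call:
arm_command(rows=[[1,0,20,0,1],[1,0,45,0,1],[1,0,70,0,1],[1,0,90,0,1],[1,0,105,0,1],[1,0,115,0,1],[1,0,123,0,1],[1,0,130,0,1],[1,0,134,0,1],[1,0,134,0,1]])

```text
time_s: 8.35
tool_pos: [0.4524, 0.2901, 0.1131]
ee_rot: [-0.0, -0.001, 1.0, -0.0]
force: [-0.7, -0.7, -1.4]
gripper_width: 0.017
finger_force: 39.8
```

Call:
arm_command(rows=[[0,0,0,0,1],[0,0,0,0,1],[0,0,0,0,1],[0,0,0,0,1],[0,0,0,0,1]])

```text
time_s: 8.85
tool_pos: [0.4526, 0.2902, 0.1135]
ee_rot: [0.0, -0.001, 1.0, 0.0]
force: [-0.2, 0.2, -0.2]
gripper_width: 0.017
finger_force: 39.8
```

Run:
```python
from h import *
shift((.4535,.2875,.2475))
f=grab('side')
cv2.imwrite('pics/s4.png',cv2.resize(f['image'][90:240,210:310],(400,600),interpolation=2))
```

```text
8.85 [0.4526 0.2902 0.1135] [[-1.0, -0.001], [-0.001, 1.0]] shift [  -1.    -2.7 -134. ] w 0.017 F 39.75720701739192 [-0.2  0.2 -0.2]
```

View pics/s4.png

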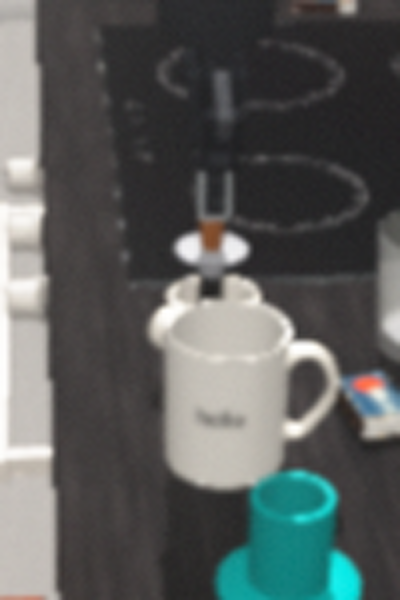

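The bristles are inside the cup at about (262,163) and wrist force is near zero. Now I'll raise and carry back.

Call:
arm_command(rows=[[0,0,-10,0,1],[0,0,-25,0,1],[0,0,-45,0,1],[0,0,-65,0,1],[0,0,-90,0,1],[0,0,-115,0,1],[0,0,-135,0,1],[0,0,-135,0,1],[0,0,-135,0,1]])

```text
time_s: 9.8
tool_pos: [0.4525, 0.2901, 0.2485]
ee_rot: [0.0, -0.001, 1.0, 0.0]
force: [0.1, -0.2, -1.2]
gripper_width: 0.0168
finger_force: 39.8
```

Call:
arm_command(rows=[[0,-20,0,0,1],[0,-55,0,0,1],[0,-90,0,0,1],[0,-130,0,0,1],[0,-170,0,0,1],[0,-210,0,0,1],[0,-250,0,0,1],[1,-290,0,0,1],[1,-330,0,0,1],[1,-365,0,0,1]])

```text
time_s: 10.8
tool_pos: [0.4497, -0.0782, 0.247]
ee_rot: [-0.001, 0.001, 1.0, -0.0]
force: [1.0, 0.5, -1.0]
gripper_width: 0.017
finger_force: 39.7
```

Call:
arm_command(rows=[[0,-20,0,0,1],[0,-28,0,0,1],[0,-28,0,0,1],[0,-28,0,0,1],[0,-28,0,0,1],[0,-28,0,0,1]])

```text
time_s: 11.4
tool_pos: [0.4521, -0.1014, 0.2481]
ee_rot: [-0.0, -0.002, 1.0, 0.0]
force: [-0.3, 0.6, -1.3]
gripper_width: 0.0171
finger_force: 39.8
```

Run:
```python
from h import *
shift((.451,-.104,.1005))
```

```text
11.4 [ 0.4521 -0.1014  0.2481] [[-1.0, -0.004], [-0.004, 1.0]] shift [  1.   -2.7 147.6] w 0.0171 F 39.75625287741423 [-0.3  0.6 -1.3]
```

Call:
arm_command(rows=[[1,-2,15,0,1],[1,-2,35,0,1],[1,-2,55,0,1],[1,-2,75,0,1],[1,-2,95,0,1],[1,-2,110,0,1],[1,-2,125,0,1],[1,-2,140,0,1],[1,-2,149,0,1],[1,-2,149,0,1]])

```text
time_s: 12.4
tool_pos: [0.4504, -0.1042, 0.0985]
ee_rot: [-0.001, -0.001, 1.0, 0.0]
force: [0.6, 0.3, -2.1]
gripper_width: 0.0169
finger_force: 39.8
```

Run:
```python
from h import *
shift((.451,-.104,.0985))
f=grab('side');cv2.imwrite('pics/s5.png',cv2.resize(f['image'][180:300,230:330],(500,600),interpolation=2))
```

```text
12.4 [ 0.4504 -0.1042  0.0985] [[-1.0, -0.002], [-0.002, 1.0]] shift [-0.6  0.2 -0. ] w 0.0169 F 39.75819485262036 [ 0.6  0.3 -2.1]
```

View pics/s5.png

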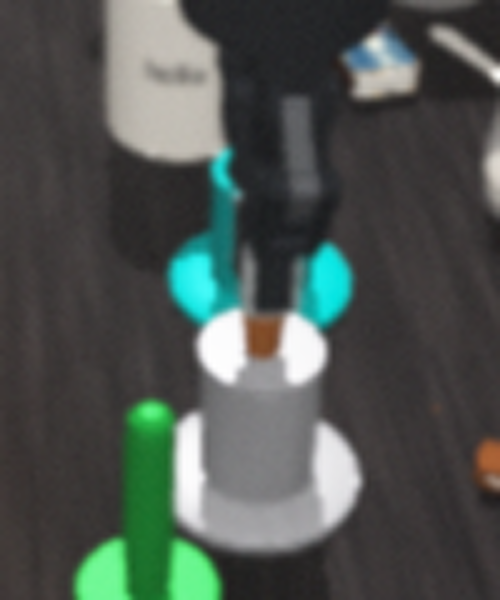

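The collar rests centred on the tube rim at about (283,250). Now I'll release and withdraw.

Call:
arm_command(rows=[[0,0,1,0,1],[0,0,1,0,0.75],[0,0,1,0,0.7],[0,0,1,0,0.5],[0,0,1,0,0.3],[0,0,1,0,0],[0,0,1,0,0],[0,0,1,0,0],[0,0,1,0,0]])

```text
time_s: 13.35
tool_pos: [0.451, -0.1049, 0.0983]
ee_rot: [-0.0, -0.001, 1.0, -0.0]
force: [-0.4, 0.2, 0.4]
gripper_width: 0.0852
finger_force: 0.0
```

Call:
arm_command(rows=[[0,0,-10,0,0],[0,0,-30,0,0],[0,0,-50,0,0],[0,0,-75,0,0],[0,0,-100,0,0],[0,0,-130,0,0],[0,0,-130,0,0],[0,0,-130,0,0],[0,0,-130,0,0]])

```text
time_s: 14.25
tool_pos: [0.4503, -0.1046, 0.2276]
ee_rot: [-0.001, -0.001, 1.0, 0.0]
force: [-0.8, -0.3, -0.0]
gripper_width: 0.0854
finger_force: 0.0
```

Run:
```python
from h import *
shift((.451,-.104,.0985))
f=grab('side');cv2.imwrite('pics/s6.png',cv2.resize(f['image'][130:300,220:340],(480,600),interpolation=2))
for p in((.4516,-.1028,.151),(.4516,-.1028,.07)): print((proj(f,p)-[220,130])*[4,600/170])
```

```text
14.25 [ 0.4503 -0.1046  0.2276] [[-1.0, -0.001], [-0.001, 1.0]] shift [ -0.9   0.6 129.1] w 0.0854 F 0.0 [-0.8 -0.3 -0. ]
[257.97897097 300.85778607]
[249.96253718 418.87573572]
```

View pics/s6.png

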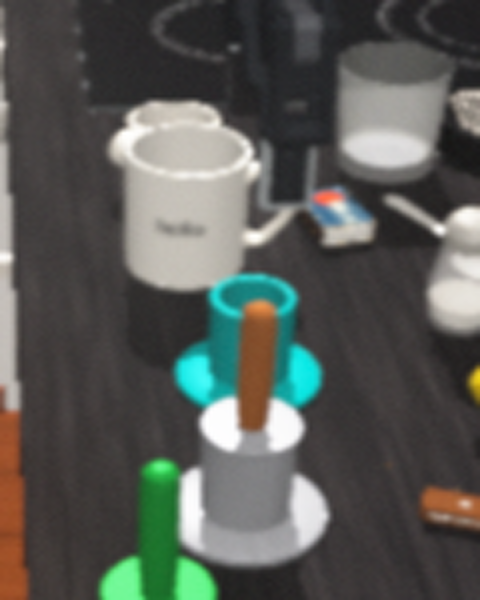

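The brush hangs upright, with its top at (258,302) in the crop and its collar on the rim at (252,425), as predicted. The gripper is clear, and cup and mug are where they were.

```bash
python3 -c "
from h import *
print(finish_job())"
```

```text
the job is handed in; nothing more can be done
None
```

I dipped the brush about 24 mm below the espresso cup's rim, hung it back upright in its steel stand and released it; cup and mug look unmoved, and the job was handed in at about 14 s with no verdict returned.

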